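Stand the slim rolling pin in the drying stand

TASK

Put the long slim rolling pin away in the drying stand: lower it upright through the row of rings, each smaller than the one above, until the smallest ring at the bottom stops it, press it home on that ring with a light push of about 5 N, and leave it standing there on its own. The middle ring is not in line with the others, so feel your way in gently; do not force the pin or let it drop. Leave the short thick rolling pin where it stands.

Things in the scene. Friction and masses are not known exactly. Their poses are not given: they have to be found in the camera images.
- slim_mid (a point): Centre (half-way up) of the slim rolling pin: a plain straight loose cylinder of light wood, no handles, diameter 28 mm, length 165 mm, end edges rounded 0.8 mm, about 0.06 to 0.13 kg. It starts upright on the worktop; z axis up along the pin, its foot 82.5 mm below this point. The slim and the thick pin may change places.
- thick_mid (a point): Centre (half-way up) of the thick rolling pin: the same wood, but shorter and thicker: length 130 mm, diameter 39 mm, standing upright on the worktop. It is not to be moved.
- stand: Steel drying stand, fixed. Origin on the worktop under the axis of the top and bottom rings; z up, x from that axis to the post. Base 9 mm high, x -50 to +95 mm, y +-60 mm. Post of diameter 12 mm at x = 75 mm. Three flat rings with square edges on arms clamped to the post, one above another; nothing rises above z = 121 mm. Pressing on it with the pin by more than 30 N is forcing it.
- top_ring (a point): Centre of the top ring's upper face, on the stand's axis at z = 115 mm: hole 54 mm, outer diameter 62 mm, 8 mm thick.
- middle_nominal (a point): Where the middle ring's upper face (z = 75 mm; hole 31 mm, outer diameter 41 mm, 8 mm thick) would be centred if it were in line. Its arm was clamped swung round the post by an unknown angle: the true centre lies anywhere within 11 mm either way along the stand's y (and up to 0.8 mm toward the post). Its height is true. It is clamped tight and does not yield; find it by feel.
- bottom_lowest (a point): Lowest possible place (z = 20 mm) of the centre of the bottom ring's upper face, on the stand's axis: hole 20 mm, too small for the slim pin, outer diameter 48 mm, 6 mm thick. It is clamped tight at an unknown height, its upper face anywhere from z = 20 to 55 mm: it is the stop for the pin's foot and is to be found by feel.
Things that resemble listed ones, but are neither listed nor needed, are in the scene too. What is shaped like the part that bears slim_mid but purple is not meant.

How it is judged:
On the way, in this order (a step that is already met when the one before it is completed fails the run):
1. the slim pin is lifted upright above the top ring of the stand, its centre within 20 mm of the ring's axis (z of slim_mid in the frame of stand above 0.198 m and horizontal distance between slim_mid and stand below 0.02 m and angle between slim_mid's own z axis and vertical below 0.2 rad), for 0.1 s.
2. its foot has passed through the top ring (z of slim_mid in the frame of stand below 0.187 m and horizontal distance between slim_mid and stand below 0.02 m), for 0.1 s.
3. still held, with its foot below the middle ring, it is pressed against the stand with more than 2.5 N (z of slim_mid in the frame of stand below 0.1415 m and horizontal distance between slim_mid and stand below 0.02 m and contact force between slim_pin and stand above 2.5 N and contact force between the fingers and slim_pin above 1 N), for 0.1 s.
At the end, for the whole second after the job is handed in: The slim pin stands at rest and released inside all three rings, its foot down on the bottom ring (its centre 95 to 141 mm above the worktop, within 18 mm of the stand's axis, tilted less than 0.15 rad), and the thick pin still stands upright (z of slim_mid in the frame of stand between 0.095 and 0.1415 m and horizontal distance between slim_mid and stand below 0.018 m and angle between each of slim_mid, thick_mid's own z axis and vertical below 0.15 rad and linear speed of slim_pin below 0.02 m/s and contact force between the fingers and slim_pin below 0.05 N); the robot touches nothing.
It fails at once if the pin is pressed against the stand with more than 30 N (contact force between slim_pin and stand above 30 N).
It fails at once if the slim pin drops: it moves faster than 0.2 m/s below the middle ring (z of slim_mid in the frame of stand below 0.147 m and horizontal distance between slim_mid and stand below 0.02 m and linear speed of slim_pin above 0.2 m/s).
It fails at once if the thick pin is moved by more than 30 mm (distance of thick_mid from where it was at the start of the episode above 0.03 m).
It also fails if it takes over 67 s, if anything falls off the work surface, if the arm or the gripper's body presses on something with over 40 N, if the wrist force passes 120 N, or if a joint passes its speed limit or range.

ROBOT

A 7-joint arm with a two-finger parallel gripper is mounted at the origin on the work surface; the furniture and walls round the work are solid. World frame = base frame: x ahead of the robot, y to its left, z up, the work surface at z = 0. Lengths are in m, angles in rad, forces in N, time in s.
With the tool pointing down it reaches from about 0.425 to 0.925 m from the base axis. Payload 6.8 kg.
Tool frame: the origin (TCP) lies midway between the tips of the shut fingers; the grasp point (between the pads) lies 19 mm behind it; z points along the fingers, y is the direction in which the jaws open and shut (so a half turn about z gives the same grasp; the last joint's range is limited). The gripper opens to 85 mm and grips with 20 to 120 N. Pads are 22 mm wide; open, the fingers measure 114 mm over their backs; the gripper's body (76 mm by 85 mm) begins 54 mm behind the grasp point. The pads swing forward as they close: fully open they stand 13 mm farther back than shut.
Start: joints at [-1.304, 0.477, 0.022, 1.555, -0.011, 1.109, -0.083], TCP at [0.247, 0.628, 0.231] pointing down, gripper open.
Joint ranges: [-2.96, 2.96], [-0.34, 2.1], [-1.41, 1.46], [0.24, 2.44], [-1.37, 4.51], [0.17, 1.92], [-2.96, 2.96]. Speed limits (rad/s): [2.39, 2.39, 3.14, 3.14, 3.14, 3.14, 3.14].

INTERFACE

Orientations are given as a unit quaternion [w, x, y, z].
In Python, from station import bot, vision gives the robot as it stands.
- The arm moves only by the tool move_arm, never from a script. Its argument "increments" is text: rows parted by semicolons, each of 7 numbers parted by spaces: the opening, from 0 (shut) to 1 (fully open), then the shift along the world's x, y, z in mm, then the turn, a rotation vector about the world's x, y, z in rad. In form: grip x y z rx ry rz; .... A call has exactly 8 rows; each row shifts and turns the commanded pose from where the row before left it; what a row does not reach is not made up. A row lasts 1/8 s, in which the tool goes at most 62.5 mm and 10.7 degrees, less where a joint would pass 70% of its speed; a pose out of reach is approached as far as the arm can. A call with a gripper value outside its range is refused whole. The fingers move at their own pace and stop on an object; "newtons" is the grip in N (left out, the last holds). Time passes only in rows, so rows that do not move let the fingers close, or fill a call up. It gives the time, the measured TCP pose, the force and the opening at its end, in the units of the state.
- bot.get_obs(): the state, without advancing time (a new reading comes with each control period).
- vision.read_camera(name): name is "scene" or "top"; returns (picture, depth): 400x640x3 uint8, red, green, blue; 400x640 float32, m along the optical axis (not along the pixel's ray), 0 where there is no reading.
- vision.calibration(name): a dict with "fx", "fy", "cx", "cy" (pixels), "R" (3x3) and "t" (3): a world point X has camera coordinates R X + t. Camera axes: x right, y down, z forward; pixel columns grow to the right and rows downward; lengths in m; the calibration is good to about 2 mm. A picture is of the moment at which its call begins. calibration takes no time and is no camera call.
- bot.hand_in(): hands the job in, once; it reports no verdict.
The state is a dict: "t": time; "q": joint angles; "joint_vel": joint speeds; "joint_torque": joint torques, N m; "eef_pos": TCP position; "tool_rot": TCP orientation; "contact_force": force on the tool from outside, world axes, zero at the start; "torque": the same for the moment, N m; "gripper_width": opening from 0.0 (shut) to 1.0 (fully open).
Only numpy, scipy, OpenCV 4.12 (cv2) and the standard library are available. Lean on these libraries where they do the work, as an engineer would, in place of code of your own. Each camera call takes 0.05 s, during which the arm holds its last target.

## Working session

There is one attempt and no reset: what is moved stays moved. The work goes in short steps, Python scripts to look and compute and a tool call to move; the robot and the scene stay as the last step left them, time stands still between calls to the robot, and variables do not carry over. Pictures are saved under pics/ and viewed, and the job is handed in when it is done.

Besides the shell and the picture viewer there is one more tool, called after "Emit:" as name(argument=value, ...), one argument or row to a line, values as JSON. move_arm: Moves the arm, as the interface text tells. Its arguments: {"type":"object","properties":{"increments":{"type":"string"},"newtons":{"type":"number"}},"required":["increments"]}

```bash
ls; mkdir -p pics; python3 - <<'E'
from station import bot, vision
import cv2,numpy as np
print(bot.get_obs())
for n in("scene","top"):
    p,d=vision.read_camera(n); cv2.imwrite(f"pics/{n}0.png",p[:,:,::-1]); np.savez(f"{n}0.npz",p=p,d=d); print(vision.calibration(n))
E
```

```text
pics
{'t': 0.0, 'q': array([-1.30407916,  0.47782947,  0.02232916,  1.55642961, -0.01148492,
        1.10927623, -0.08312419]), 'joint_vel': array([ 0.00105381, -0.00126707, -0.00109519, -0.00046306, -0.00016526,
       -0.00111339,  0.00077442]), 'joint_torque': array([-1.09942728e-03, -5.96447647e+01,  1.60754833e+00, -2.81193978e+01,
        1.24240288e-02,  9.39383288e-03,  2.11324232e-05]), 'eef_pos': array([0.24691903, 0.62759855, 0.23031503]), 'tool_rot': array([-9.76824042e-05,  1.86306643e-01,  9.82491227e-01, -9.01992368e-04]), 'contact_force': array([-0.47040051, -0.19303755,  0.61697642]), 'torque': array([-0.01838657, -0.05013533,  0.05645389]), 'gripper_width': 0.9990191303102448}
{'fx': 513.9607858353185, 'fy': 513.9607858353185, 'cx': 318.0818795822669, 'cy': 190.49419750539587, 'R': array([[ 0.56633788, -0.8241321 ,  0.00822717],
       [-0.57449878, -0.40190971, -0.71303558],
       [ 0.59094209,  0.39909256, -0.70107958]]), 't': array([-0.40430907,  0.2603817 ,  0.99961338])}
{'fx': 467.3552739558893, 'fy': 467.3552739558893, 'cx': 307.41884205643026, 'cy': 191.54764471592696, 'R': array([[-2.54909690e-02, -9.99675052e-01,  1.45368824e-06],
       [-9.94628590e-01,  2.53621420e-02, -1.00353025e-01],
       [ 1.00320379e-01, -2.55954174e-03, -9.94951893e-01]]), 't': array([-0.16553613,  0.46167381,  1.07866017])}
```

View pics/scene0.png

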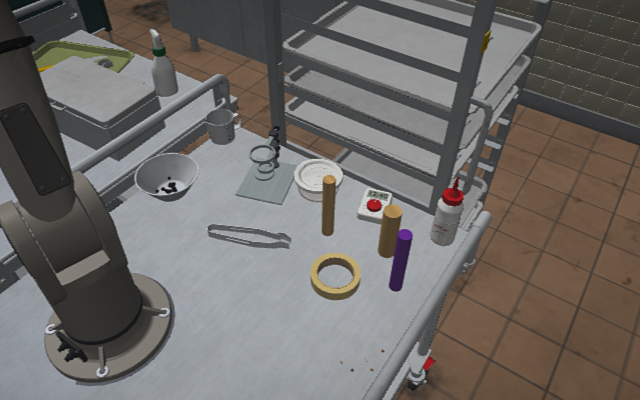

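View pics/top0.png

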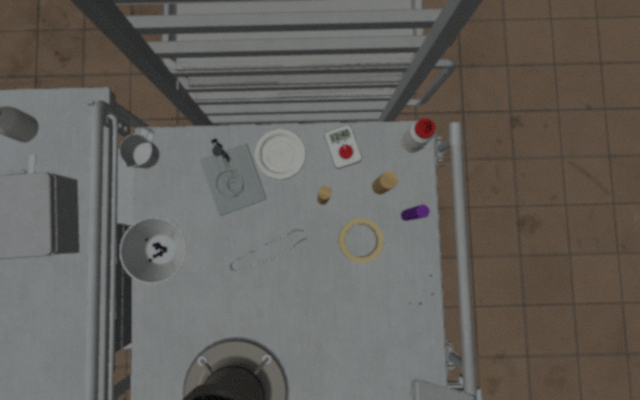

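The scene view shows the slim pin at about (328,205), the thick pin at (390,232) and the purple decoy at (400,260). The stand has its rings at about (263,160) and its base at (265,182). In the top view the slim pin is at (325,194) and the stand's rings at (230,183).

```bash
cat > h.py <<'E'
import numpy as np,cv2
from station import bot,vision
def cloud(n,d):
    c=vision.calibration(n); v,u=np.mgrid[:400,:640]
    P=np.stack([(u-c['cx'])/c['fx']*d,(v-c['cy'])/c['fy']*d,d],-1)
    X=(P-c['t'])@c['R']; X[d<=0]=np.nan; return X
def proj(n,X):
    c=vision.calibration(n); q=np.asarray(X)@c['R'].T+c['t']
    return np.stack([q[...,0]/q[...,2]*c['fx']+c['cx'],q[...,1]/q[...,2]*c['fy']+c['cy']],-1)
def ray(n,u,v,z):
    c=vision.calibration(n); o=-c['R'].T@c['t']; w=c['R'].T@np.array([(u-c['cx'])/c['fx'],(v-c['cy'])/c['fy'],1])
    return o+w*(z-o[2])/w[2]
E
python3 - <<'E'
from h import *
for n in("scene","top"):
    f=np.load(n+"0.npz");p,d=f['p'],f['d'];X=cloud(n,d)
    hsv=cv2.cvtColor(p,cv2.COLOR_RGB2HSV)
    m=(hsv[...,0]>8)&(hsv[...,0]<22)&(hsv[...,1]>90)&(X[...,2]>0.015)&(X[...,0]>.3)&(X[...,0]<.9)&(abs(X[...,1])<.6)
    k,l,s,c=cv2.connectedComponentsWithStats(m.astype(np.uint8))
    for i in range(1,k):
        if s[i,4]>60:
            Y=X[l==i]; print(n,s[i],np.nanpercentile(Y,[2,50,98],axis=0).round(4).tolist())
            T=Y[Y[:,2]>np.nanmax(Y[:,2])-.008]; print(' top',T.mean(0),len(T), (T.min(0)+T.max(0))/2)
    # stand
    x0,x1,y0,y1=(230,310,120,210) if n=="scene" else (195,275,130,220)
    Y=X[y0:y1,x0:x1].reshape(-1,3)
    for lo,hi in((.104,.118),(.064,.08),(.004,.014)):
        T=Y[(Y[:,2]>lo)&(Y[:,2]<hi)]; print(n,lo,len(T),T.min(0),T.max(0),T.mean(0))
    cv2.imwrite(f"pics/{n}_z.png",cv2.resize(p[y0:y1,x0:x1,::-1],None,fx=6,fy=6,interpolation=cv2.INTER_CUBIC))
E
```

```text
scene [322 175  14  58 617] [[0.4257, -0.2274, 0.0179], [0.4307, -0.2191, 0.1086], [0.448, -0.205, 0.1653]]
 top [ 0.4387043  -0.21455477  0.16360815] 107 [ 0.43875388 -0.2149028   0.16387211]
scene [379 205  23  49 783] [[0.4482, -0.3705, 0.0193], [0.4535, -0.3561, 0.094], [0.4807, -0.3366, 0.1305]]
 top [ 0.46592265 -0.35268839  0.12859434] 215 [ 0.46772594 -0.35274107  0.12947135]
scene [326 257  29  21  77] [[0.3541, -0.3367, 0.0163], [0.3749, -0.3022, 0.0222], [0.3804, -0.2653, 0.0254]]
 top [ 0.37189245 -0.29942462  0.02257358] 66 [ 0.36576317 -0.30136542  0.0225512 ]
scene 0.104 311 [ 0.4395603  -0.03881963  0.10411045] [0.57241853 0.02937564 0.11796847] [ 0.49423677 -0.00153002  0.11217865]
scene 0.064 271 [ 0.45289885 -0.03509044  0.06420809] [0.67528657 0.18027304 0.07989104] [0.54926939 0.00825161 0.07164569]
scene 0.004 1584 [ 0.40672018 -0.12392727  0.00402234] [0.66487662 0.18854292 0.01395026] [ 0.48550738 -0.00780127  0.00805504]
top [373 172  24  21 324] [[0.4498, -0.3649, 0.0296], [0.4644, -0.3441, 0.1274], [0.4822, -0.3319, 0.1317]]
 top [ 0.4672286  -0.34937848  0.12884165] 209 [ 0.46700958 -0.34985752  0.1290185 ]
top [319 187  12  16 138] [[0.4279, -0.2214, 0.0691], [0.437, -0.2109, 0.1635], [0.4503, -0.2015, 0.1663]]
 top [ 0.43982093 -0.21207105  0.16405706] 105 [ 0.44017302 -0.21185563  0.16358492]
top 0.104 352 [ 0.44254067 -0.03769035  0.10541986] [0.57145991 0.03084684 0.11795545] [0.50317081 0.00367645 0.11374204]
top 0.064 180 [ 0.45513912 -0.03173718  0.06515973] [0.57124607 0.03268173 0.07968898] [ 0.49945224 -0.00082897  0.07370246]
top 0.004 2301 [ 0.39829111 -0.09728388  0.00400382] [0.61190276 0.08938533 0.01390276] [ 0.49151559 -0.00270087  0.00816061]
```

View pics/scene_z.png

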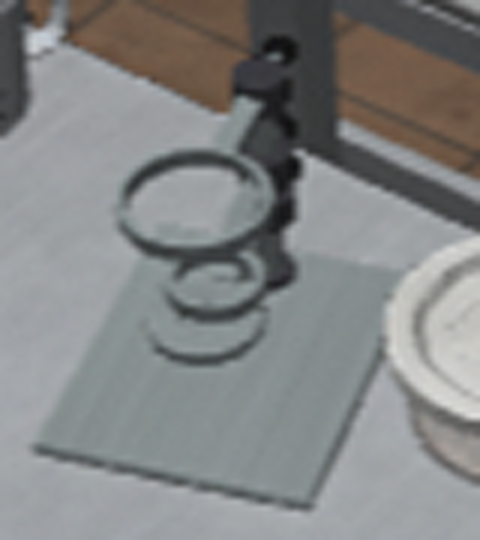

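View pics/top_z.png

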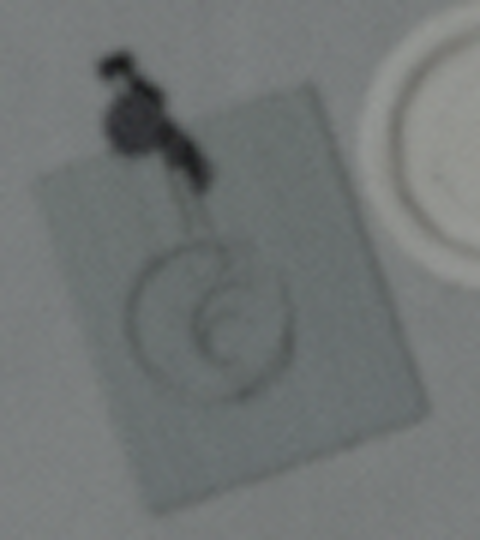

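```bash
python3 - <<'E'
from h import *
from scipy.optimize import least_squares as LS
C=[ray("top",195+a/6,130+b/6,.009) for a,b in((32,180),(312,82),(430,410),(155,517))]
print(np.array(C).round(4)); 
mod=np.array([[.095,.06],[.095,-.06],[-.05,-.06],[-.05,.06]])
r=LS(lambda p:(mod@np.array([[np.cos(p[2]),np.sin(p[2])],[-np.sin(p[2]),np.cos(p[2])]])+p[:2]-np.array(C)[:,:2]).ravel(),[.48,0,.3]); print('corners',r.x,r.fun.round(4))
R2=r.x
for n in("top","scene"):
    f=np.load(n+"0.npz");X=cloud(n,f['d']).reshape(-1,3)
    for zt,ro,ri in((.115,.031,.027),(.075,.0205,.0155)):
        T=X[(abs(X[:,2]-zt)<(.006))&(np.hypot(X[:,0]-R2[0],X[:,1]-R2[1])<.042)]
        for s in ([.49,0],):
            # distance outside annulus
            g=LS(lambda p:np.hypot(T[:,0]-p[0],T[:,1]-p[1])-(ro+ri)/2,s,loss='soft_l1',f_scale=.002)
            print(n,zt,len(T),g.x.round(4),np.median(abs(g.fun)).round(4))
# ring pixels by ellipse: scene top ring
c=lambda p,th:np.c_[np.cos(th),np.sin(th)]
E
```

```text
[[ 0.5415  0.0782  0.009 ]
 [ 0.5786 -0.0345  0.009 ]
 [ 0.445  -0.0797  0.009 ]
 [ 0.4052  0.0298  0.009 ]]
corners [ 0.47130021 -0.00890479  0.33326832] [-0.0001  0.0007  0.0021 -0.     -0.0013 -0.0022 -0.0008  0.0016]
top 0.115 197 [ 0.4728 -0.0066] 0.0013
top 0.075 116 [ 0.4763 -0.0106] 0.0023
scene 0.115 170 [ 0.4718 -0.0081] 0.0013
scene 0.075 91 [ 0.4737 -0.0137] 0.0017
```

```bash
cat > ov.py <<'E'
from h import *
import sys
def draw(ax,ay,yaw,s,out,zb=.03):
    Rz=np.array([[np.cos(yaw),-np.sin(yaw)],[np.sin(yaw),np.cos(yaw)]])
    ims=[]
    for n,(x0,x1,y0,y1) in(("scene",(235,295,130,190)),("top",(200,260,150,210))):
        p=np.load(n+"0.npz")['p']
        K=9; im=cv2.resize(p[y0:y1,x0:x1,::-1],None,fx=K,fy=K,interpolation=cv2.INTER_CUBIC)[:540,:390 if n=="scene" else 540]
        im=cv2.convertScaleAbs(im,alpha=1.3)
        ph=75e-3-np.sqrt(75e-3**2-s*s)
        for c,z,rr,col in(((0,0),.115,(.027,.031),(0,0,255)),((ph,s),.075,(.0155,.0205),(0,255,0)),((0,0),zb,(.010,.024),(255,0,0))):
            for r in rr:
                th=np.linspace(0,2*np.pi,80); q=np.c_[c[0]+r*np.cos(th),c[1]+r*np.sin(th)]@Rz.T+[ax,ay]
                uv=proj(n,np.c_[q,np.full(80,z)])
                uv=((uv-[x0,y0]+.5)*K).astype(int)
                cv2.polylines(im,[uv[:,None]],True,col,1)
        ims.append(im)
    cv2.imwrite(out,cv2.resize(np.hstack(ims),None,fx=.85,fy=.85))
draw(*map(float,sys.argv[1:5]),sys.argv[5],float(sys.argv[6]))
E
python3 ov.py .472 -.0075 .333 -.0055 pics/ov1.png .035
```

```text
(no output)
```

View pics/ov1.png

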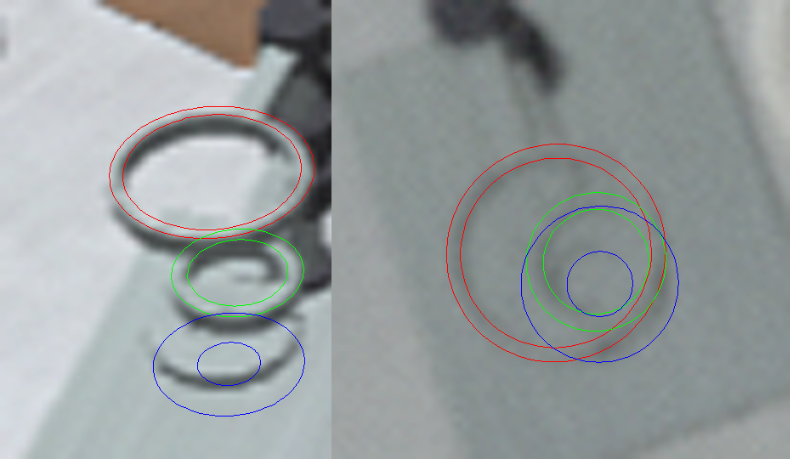

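Emit:
move_arm(
  increments="1 32 -53 3 0 0 -0.152;1 32 -53 3 0 0 -0.152;1 32 -53 3 0 0 -0.152;1 32 -53 3 0 0 -0.152;1 32 -53 3 0 0 -0.152;1 32 -53 3 0 0 -0.152;1 32 -53 3 0 0 -0.152;1 32 -53 3 0 0 -0.152",
  newtons=40,
)

```text
t: 1.1
eef_pos: [0.5036, 0.2023, 0.2553]
tool_rot: [-0.0, 0.716, 0.698, 0.0]
contact_force: [1.2, 1.1, -0.2]
gripper_width: 0.997
```

Emit:
move_arm(
  increments="1 -8 -52 0 0 0 -0.152;1 -8 -52 0 0 0 -0.152;1 -8 -52 0 0 0 -0.152;1 -8 -52 0 0 0 -0.152;1 -8 -52 0 0 0 -0.152;1 -8 -52 0 0 0 -0.152;1 -8 -52 0 0 0 -0.152;1 -8 -52 0 0 0 -0.152",
)

```text
t: 2.1
eef_pos: [0.4385, -0.2132, 0.2553]
tool_rot: [-0.0, 0.986, 0.164, 0.0]
contact_force: [0.6, -0.2, -0.9]
gripper_width: 0.999
```

```bash
cat >> h.py <<'E'
from scipy.spatial.transform import Rotation as Ro
def st(yaw=0.333):
    o=bot.get_obs(); w,x,y,z=o['tool_rot']; R=Ro.from_quat([x,y,z,w]).as_matrix()
    Rd=np.array([[1,0,0],[0,-1,0],[0,0,-1.]])
    a=np.pi+yaw
    best=None
    for k in(0,np.pi):
        Rt=Ro.from_euler('z',yaw+k).as_matrix()@Rd
        rv=Ro.from_matrix(Rt@R.T).as_rotvec()
        if best is None or np.linalg.norm(rv)<np.linalg.norm(best): best=rv
    print('t',round(o['t'],2),'pos',(o['eef_pos']*1000).round(1),'rotfix',best.round(4),'F',o['contact_force'].round(2),'M',o['torque'].round(2),'g',round(o['gripper_width'],3),'q',o['q'].round(2))
E
python3 -c "from h import *;st()"
```

```text
t 2.1 pos [ 438.5 -213.2  255.3] rotfix [-0.0005  0.0004  0.0027] F [ 0.6  -0.19 -0.9 ] M [0.01 0.03 0.03] g 0.999 q [-0.44  0.17  0.87  2.   -0.15  1.03 -0.74]
```

Emit:
move_arm(
  increments="1 0.6 0 -25 0 0 0;1 0 0 -25 0 0 0;1 0 0 -25 0 0 0;1 0 0 -25 0 0 0;1 0 0 -20 0 0 0;1 0 0 -10 0 0 0;1 0 0 -4 0 0 0;1 0 0 0 0 0 0",
)

```text
t: 3.1
eef_pos: [0.4399, -0.2119, 0.1216]
tool_rot: [0.0, 0.986, 0.167, 0.0]
contact_force: [0.6, -0.6, 1.0]
gripper_width: 0.999
```

```bash
python3 - <<'E'
from h import *
st()
for n,(x0,x1,y0,y1) in (("scene",(280,420,110,250)),("top",(250,390,120,260))):
    p,d=vision.read_camera(n); cv2.imwrite(f"pics/{n}1.png",cv2.resize(p[y0:y1,x0:x1,::-1],None,fx=4,fy=4)[:,:])
E
```

```text
t 3.1 pos [ 439.9 -211.9  121.6] rotfix [ 0.0001  0.0004 -0.0017] F [ 0.62 -0.65  0.99] M [-0.   -0.   -0.01] g 0.999 q [-0.28  0.4   0.74  2.13 -0.4   0.75 -0.52]
```

View pics/scene1.png

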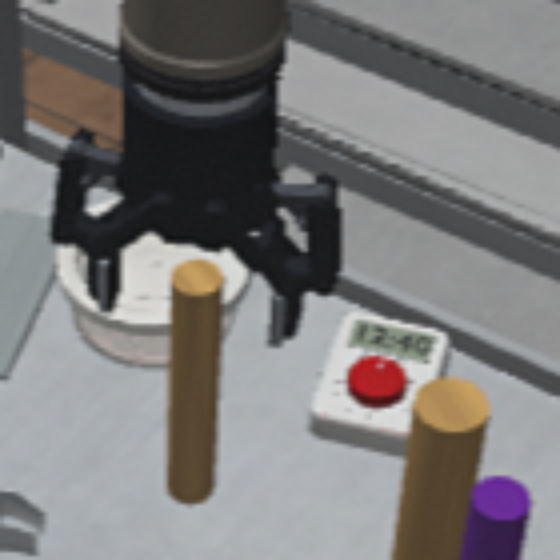

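The fingertip midpoint at crop (194,322) matches the pin at z of about 0.135, so the pin stands between the open fingers. The thick pin at (450,470) is clear of them.

Emit:
move_arm(
  increments="0 0 0 0 0 0 0;0 0 0 0 0 0 0;0 0 0 0 0 0 0;0 0 0 0 0 0 0;0 0 0 0 0 0 0;0 0 0 0 0 0 0;0 0 0 0 0 0 0;0 0 0 0 0 0 0",
  newtons=40,
)

```text
t: 4.2
eef_pos: [0.44, -0.212, 0.1215]
tool_rot: [0.0, 0.986, 0.167, 0.0]
contact_force: [-0.2, -0.5, 4.3]
gripper_width: 0.31
```

```bash
python3 - <<'E'
from h import *
st()
p,d=vision.read_camera("scene"); cv2.imwrite("pics/s2.png",cv2.resize(p[110:250,280:420,::-1],None,fx=4,fy=4))
E
```

```text
t 4.2 pos [ 440.  -212.   121.5] rotfix [ 0.0003  0.0006 -0.0017] F [-0.17 -0.51  4.26] M [-0.21 -0.    0.  ] g 0.31 q [-0.28  0.4   0.74  2.13 -0.4   0.75 -0.52]
```

View pics/s2.png

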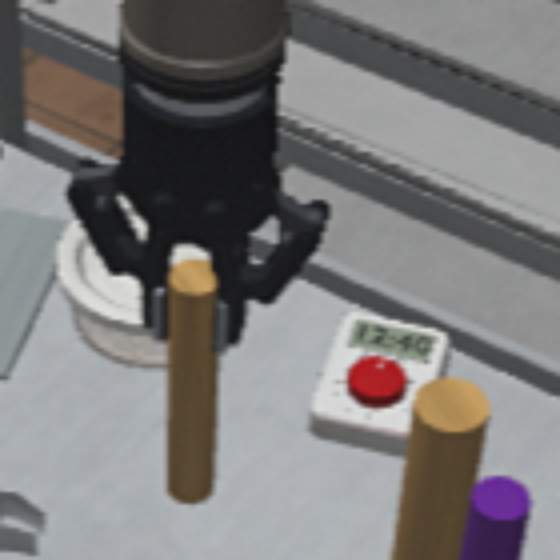

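Emit:
move_arm(
  increments="0 0 0 5 0 0 0;0 0 0 15 0 0 0;0 0 0 25 0 0 0;0 0 0 25 0 0 0;0 0 0 25 0 0 0;0 0 0 25 0 0 0;0 0 0 15 0 0 0;0 0 0 0 0 0 0",
)

```text
t: 5.25
eef_pos: [0.4402, -0.2118, 0.2572]
tool_rot: [0.0, 0.986, 0.167, 0.001]
contact_force: [-0.3, 0.3, -0.9]
gripper_width: 0.308
```

Emit:
move_arm(
  increments="0 2 13 0 0 0 0;0 5 30 0 0 0 0;0 5 32 0 0 0 0;0 5 33 0 0 0 0;0 5 32 0 0 0 0;0 5 30 0 0 0 0;0 4 24 0 0 0 0;0 2 12 0 0 0 0",
)

```text
t: 6.25
eef_pos: [0.4721, -0.0038, 0.2554]
tool_rot: [0.0, 0.986, 0.168, -0.001]
contact_force: [-0.0, -0.1, -0.4]
gripper_width: 0.306
```

Emit:
move_arm(
  increments="0 0 0 0 0 0 0;0 0 0 0 0 0 0;0 0 0 0 0 0 0;0 0 0 0 0 0 0;0 0 0 0 0 0 0;0 0 0 0 0 0 0;0 0 0 0 0 0 0;0 0 0 0 0 0 0",
)

```text
t: 7.25
eef_pos: [0.4727, -0.0058, 0.2563]
tool_rot: [0.0, 0.986, 0.167, 0.0]
contact_force: [-0.9, -0.1, -0.6]
gripper_width: 0.311
```

```bash
python3 - <<'E'
from h import *
st()
for n in("scene","top"):
    p,d=vision.read_camera(n); np.savez(n+"3.npz",p=p,d=d)
    X=cloud(n,d);hsv=cv2.cvtColor(p,cv2.COLOR_RGB2HSV)
    m=(hsv[...,0]>8)&(hsv[...,0]<22)&(hsv[...,1]>90)&(X[...,2]>0.1)&(abs(X[...,1]+.007)<.05)&(abs(X[...,0]-.47)<.06)
    Y=X[m]; print(n,len(Y))
    if len(Y)<30: continue
    print(np.percentile(Y,[2,50,98],axis=0).round(4).tolist())
    T=Y[Y[:,2]>Y[:,2].max()-.008]; print(T.mean(0),len(T))
    o=-vision.calibration(n)['R'].T@vision.calibration(n)['t']
    for lo in np.arange(.13,.30,.02):
        S=Y[(Y[:,2]>=lo)&(Y[:,2]<lo+.02)]
        if len(S)>10: print(lo.round(2),len(S),np.median(S,0).round(4),((S.min(0)+S.max(0))/2).round(4))
    cv2.imwrite(f"pics/{n}3.png",cv2.resize(p[80:220,200:340,::-1],None,fx=4,fy=4))
E
```

```text
t 7.25 pos [472.7  -5.8 256.3] rotfix [ 0.      0.     -0.0018] F [-0.91 -0.11 -0.59] M [-0.01  0.03  0.03] g 0.311 q [-0.79  0.12  0.74  2.03 -0.09  1.03 -1.24]
scene 793
[[0.4592, -0.0219, 0.1398], [0.4644, -0.0136, 0.2287], [0.4809, 0.0053, 0.3002]]
[0.46930353 0.03606802 0.326244  ] 2
0.13 49 [ 0.4639 -0.0146  0.1426] [ 0.4676 -0.0127  0.1427]
0.15 78 [ 0.4643 -0.0158  0.1606] [ 0.4706 -0.0109  0.1601]
0.17 89 [ 0.4646 -0.0163  0.1792] [ 0.4716 -0.0109  0.1802]
0.19 92 [ 0.4646 -0.0162  0.2002] [ 0.4712 -0.0099  0.1997]
0.21 97 [ 0.4644 -0.0157  0.2207] [ 0.4704 -0.0107  0.22  ]
0.23 97 [ 0.4645 -0.0146  0.2401] [ 0.471 -0.009  0.24 ]
0.25 86 [ 0.4634 -0.0128  0.2597] [ 0.4669 -0.0141  0.26  ]
0.27 83 [ 0.4627 -0.0113  0.2799] [ 0.4642 -0.0077  0.2804]
0.29 114 [ 0.4678 -0.0076  0.298 ] [ 0.4726 -0.0077  0.2982]
top 124
[[0.4493, -0.0546, 0.1584], [0.4648, -0.0164, 0.2224], [0.4746, -0.0081, 0.5838]]
[ 0.48062609 -0.05449427  0.60816703] 1
0.15 11 [ 0.4658 -0.0167  0.1629] [ 0.466  -0.0149  0.1626]
0.17 20 [ 0.4659 -0.0168  0.1792] [ 0.4683 -0.0144  0.1794]
0.19 19 [ 0.4659 -0.017   0.1985] [ 0.4678 -0.0148  0.2003]
0.21 18 [ 0.4652 -0.0164  0.2191] [ 0.4665 -0.0141  0.2192]
0.23 21 [ 0.4628 -0.0144  0.24  ] [ 0.4656 -0.0127  0.24  ]
0.25 18 [ 0.4644 -0.0153  0.2603] [ 0.4652 -0.0132  0.2597]
```

View pics/scene3.png

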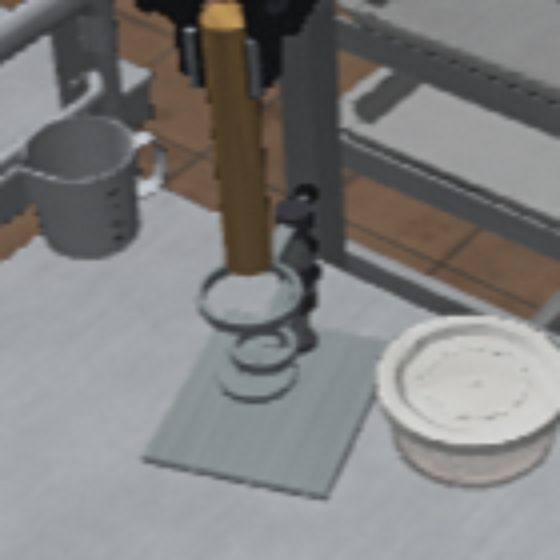

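The pin hangs above the top ring, from (223,20) to (248,268) in the crop. I'll fit a cylinder to check its tilt and position.

```bash
cat >> h.py <<'E'
from scipy.optimize import least_squares as LS
def fitpin(n,p,d,zlo,zhi,c0=(.472,-.008)):
    X=cloud(n,d);hsv=cv2.cvtColor(p,cv2.COLOR_RGB2HSV)
    m=(hsv[...,0]>8)&(hsv[...,0]<22)&(hsv[...,1]>90)&(X[...,2]>zlo)&(X[...,2]<zhi)&(np.hypot(X[...,0]-c0[0],X[...,1]-c0[1])<.035)
    Y=X[m]; zr=(zlo+zhi)/2
    def f(q):
        a=np.array([q[2],q[3],1]);a/=np.linalg.norm(a); w=Y-[q[0],q[1],zr]
        return np.linalg.norm(np.cross(w,a),axis=1)-.014
    o=vision.calibration(n); cam=-o['R'].T@o['t']; k=np.array(c0)-cam[:2]; k/=np.linalg.norm(k)
    g=LS(f,[np.median(Y[:,0])+.013*k[0],np.median(Y[:,1])+.013*k[1],0,0],loss='soft_l1',f_scale=.001)
    print(n,len(Y),'xy@z',zr,g.x[:2].round(4),'tilt',g.x[2:].round(4),'rms',np.median(abs(g.fun)).round(4))
    return g.x
E
python3 - <<'E'
from h import *
for n in("scene","top"):
    f=np.load(n+"3.npz"); fitpin(n,f['p'],f['d'],.14,.295)
    f=np.load(n+"0.npz"); fitpin(n,f['p'],f['d'],.02,.158,(.4393,-.2135))
E
```

```text
scene 682 xy@z 0.2175 [ 0.4747 -0.0065] tilt [-0.0045  0.0058] rms 0.0009
scene 487 xy@z 0.089 [ 0.4418 -0.2132] tilt [-0.0001  0.0008] rms 0.0008
top 114 xy@z 0.2175 [ 0.4746 -0.0057] tilt [-0.0001  0.0042] rms 0.0002
top 33 xy@z 0.089 [ 0.4419 -0.2127] tilt [-0.002  -0.0018] rms 0.0001
```

```bash
python3 - <<'E'
from h import *
ims=[]
p=np.load("scene0.npz")['p']; t=np.load("top0.npz")['p']
for n,p,(x0,x1,y0,y1) in(("scene",p,(245,285,140,180)),("top",t,(212,252,163,203))):
  K=18; row=[]
  for ov in(0,1):
    im=cv2.resize(p[y0:y1,x0:x1,::-1],None,fx=K,fy=K,interpolation=cv2.INTER_CUBIC)
    im=cv2.normalize(im,None,0,255,cv2.NORM_MINMAX)
    if ov:
      for (cx,cy),z,rr,col in(((.472,-.0075),.115,(.027,.031),(0,0,255)),((.472,-.0075),.107,(.031,.027),(0,0,160)),((.474,-.0127),.075,(.0155,.0205),(0,255,0)),((.474,-.0127),.067,(.0155,.0205),(0,140,0)),((.472,-.0075),.048,(.024,),(255,0,0)),((.472,-.0075),.042,(.024,),(160,0,0))):
        for r in rr:
            th=np.linspace(0,2*np.pi,90)
            uv=proj(n,np.c_[cx+r*np.cos(th),cy+r*np.sin(th),np.full(90,z)])
            cv2.polylines(im,[((uv-[x0,y0]+.5)*K).astype(int)[:,None]],True,col,1)
    row.append(im)
  cv2.imwrite(f"pics/ovz_{n}.png",cv2.resize(np.hstack(row),(800,400),interpolation=cv2.INTER_AREA))
E
```

```text
(no output)
```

View pics/ovz_scene.png

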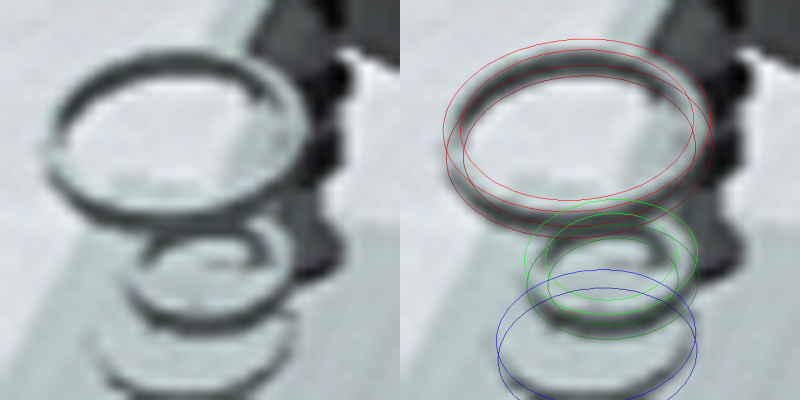

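View pics/ovz_top.png

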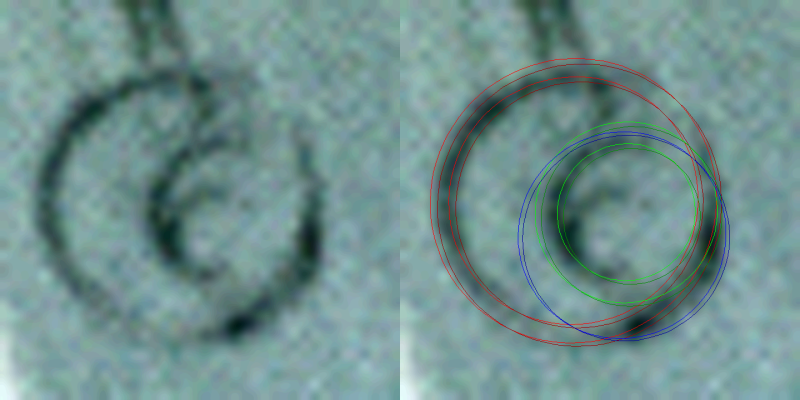

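Emit:
move_arm(
  increments="0 -0.5 -3.4 0 0 0 0;0 -0.5 -3.3 0 0 0 0;0 0 0 -5 0 0 0;0 0 0 -10 0 0 0;0 0 0 -12 0 0 0;0 0 0 -12 0 0 0;0 0 0 -10 0 0 0;0 0 0 -5 0 0 0",
)

```text
t: 8.35
eef_pos: [0.4713, -0.0126, 0.2014]
tool_rot: [0.0, 0.986, 0.167, -0.001]
contact_force: [0.2, -0.6, -1.9]
gripper_width: 0.311
```

```bash
python3 - <<'E'
from h import *
st()
n="scene";p,d=vision.read_camera(n); np.savez(n+"4.npz",p=p,d=d)
fitpin(n,p,d,.125,.24)
cv2.imwrite(f"pics/{n}4.png",cv2.resize(p[110:210,220:320,::-1],None,fx=6,fy=6,interpolation=cv2.INTER_CUBIC))
E
```

```text
t 8.35 pos [471.3 -12.6 201.4] rotfix [ 0.0005 -0.001  -0.0017] F [ 0.19 -0.58 -1.92] M [-0.01  0.05  0.07] g 0.311 q [-0.74  0.21  0.74  2.09 -0.17  0.9  -1.15]
scene 451 xy@z 0.1825 [ 0.4734 -0.013 ] tilt [0.0017 0.0088] rms 0.0009
```

View pics/scene4.png

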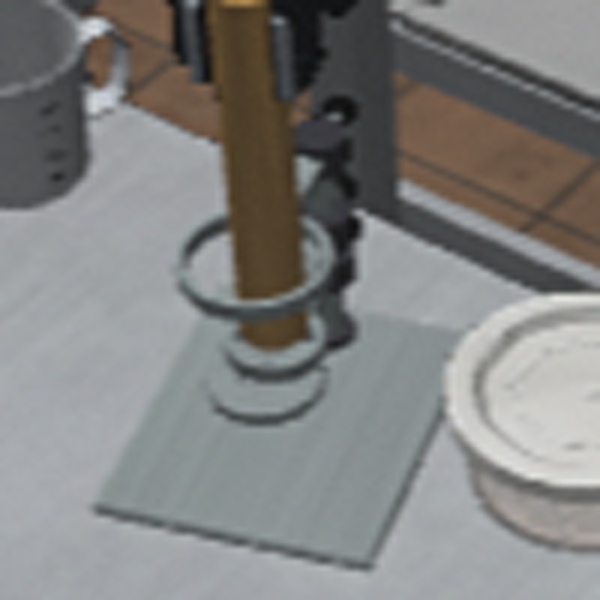

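The pin's foot at (275,345) sits above the middle ring, which spans x from 224 to 328, so they look aligned. Next I descend slowly.

Emit:
move_arm(
  increments="0 0 0 -1 0 0 0;0 0 0 -1 0 0 0;0 0 0 -1 0 0 0;0 0 0 -1 0 0 0;0 0 0 -1 0 0 0;0 0 0 -1 0 0 0;0 0 0 -1 0 0 0;0 0 0 -1 0 0 0",
)

```text
t: 9.4
eef_pos: [0.4717, -0.0125, 0.1942]
tool_rot: [0.0, 0.986, 0.167, -0.0]
contact_force: [-0.4, 0.1, -1.1]
gripper_width: 0.304
```

```bash
python3 -c "
from h import *
st()"
```

```text
t 9.4 pos [471.7 -12.5 194.2] rotfix [ 0.     -0.     -0.0017] F [-0.36  0.09 -1.05] M [-0.04  0.03  0.01] g 0.304 q [-0.74  0.22  0.73  2.1  -0.19  0.88 -1.13]
```

Emit:
move_arm(
  increments="0 0 0 -1 0 0 0;0 0 0 -1 0 0 0;0 0 0 -1 0 0 0;0 0 0 -1 0 0 0;0 0 0 -1 0 0 0;0 0 0 0 0 0 0;0 0 0 0 0 0 0;0 0 0 0 0 0 0",
)

```text
t: 10.4
eef_pos: [0.4717, -0.0125, 0.1893]
tool_rot: [0.0, 0.986, 0.167, 0.0]
contact_force: [0.6, 0.8, -0.3]
gripper_width: 0.311
```

```bash
python3 -c "
from h import *
st()"
```

```text
t 10.4 pos [471.7 -12.5 189.3] rotfix [ 0.0001  0.     -0.0018] F [ 0.64  0.78 -0.33] M [ 0.02  0.01 -0.01] g 0.311 q [-0.73  0.23  0.73  2.11 -0.2   0.87 -1.13]
```

Emit:
move_arm(
  increments="0 0 0 -1 0 0 0;0 0 0 -1 0 0 0;0 0 0 -1 0 0 0;0 0 0 -1 0 0 0;0 0 0 -1 0 0 0;0 0 0 -1 0 0 0;0 0 0 -1 0 0 0;0 0 0 -1 0 0 0",
)

```text
t: 11.4
eef_pos: [0.4717, -0.0126, 0.1812]
tool_rot: [0.0, 0.986, 0.167, -0.0]
contact_force: [0.6, -0.8, -0.5]
gripper_width: 0.305
```

```bash
python3 -c "
from h import *
st()
n='scene';p,d=vision.read_camera(n)
fitpin(n,p,d,.125,.225)
X=cloud(n,d);hsv=cv2.cvtColor(p,cv2.COLOR_RGB2HSV)
m=(hsv[...,0]>8)&(hsv[...,0]<22)&(hsv[...,1]>90)&(np.hypot(X[...,0]-.473,X[...,1]+.0127)<.03); print(np.percentile(X[m][:,2],[1,5,90,95,99]))
cv2.imwrite(f'pics/{n}5.png',cv2.resize(p[110:210,220:320,::-1],None,fx=6,fy=6,interpolation=cv2.INTER_CUBIC))
"
```

```text
t 11.4 pos [471.7 -12.6 181.2] rotfix [ 0.     -0.     -0.0017] F [ 0.61 -0.84 -0.45] M [-0.01 -0.01  0.01] g 0.305 q [-0.72  0.24  0.72  2.11 -0.21  0.86 -1.11]
scene 426 xy@z 0.175 [ 0.4736 -0.013 ] tilt [ 0.0024 -0.0013] rms 0.0011
[0.0765307  0.08313892 0.22272297 0.22406257 0.22603393]
```

View pics/scene5.png

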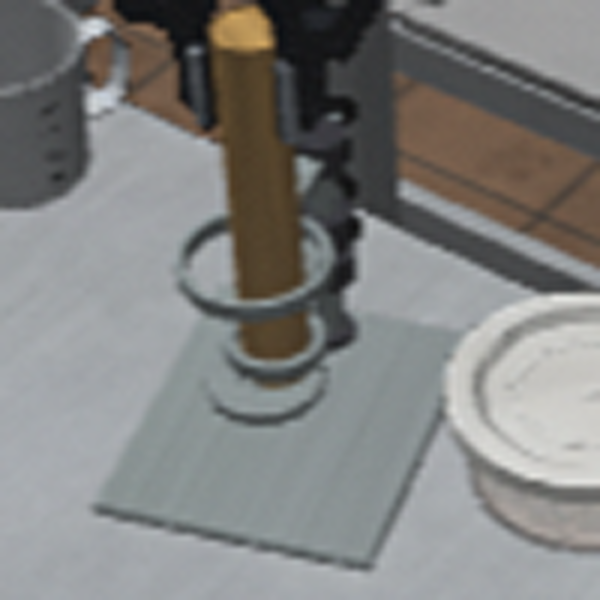

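The pin is through the middle ring, with its foot visible at (275,380) below the ring and no contact so far. I lower the grip to 20 N so the pin slips before any excess force builds, then feel for the bottom ring.

Emit:
move_arm(
  increments="0 0 0 0 0 0 0;0 0 0 -0.6 0 0 0;0 0 0 -0.6 0 0 0;0 0 0 -0.6 0 0 0;0 0 0 -0.6 0 0 0;0 0 0 -0.6 0 0 0;0 0 0 -0.6 0 0 0;0 0 0 -0.6 0 0 0",
  newtons=20,
)

```text
t: 12.45
eef_pos: [0.4717, -0.0126, 0.1771]
tool_rot: [0.0, 0.986, 0.167, 0.0]
contact_force: [0.1, -0.5, -1.1]
gripper_width: 0.307
```

Emit:
move_arm(
  increments="0 0 0 -0.6 0 0 0;0 0 0 -0.6 0 0 0;0 0 0 -0.6 0 0 0;0 0 0 -0.6 0 0 0;0 0 0 -0.6 0 0 0;0 0 0 -0.6 0 0 0;0 0 0 -0.6 0 0 0;0 0 0 0 0 0 0",
)

```text
t: 13.45
eef_pos: [0.4719, -0.0125, 0.1731]
tool_rot: [-0.0, 0.986, 0.167, 0.0]
contact_force: [-0.4, 1.0, 1.7]
gripper_width: 0.307
```

Emit:
move_arm(
  increments="0 0 0 -0.2 0 0 0;0 0 0 -0.2 0 0 0;0 0 0 0 0 0 0;0 0 0 0 0 0 0;0 0 0 0 0 0 0;0 0 0 0 0 0 0;0 0 0 0 0 0 0;0 0 0 0 0 0 0",
)

```text
t: 14.45
eef_pos: [0.4721, -0.0125, 0.1731]
tool_rot: [-0.0, 0.986, 0.167, 0.0]
contact_force: [-0.8, -0.0, 6.2]
gripper_width: 0.308
```

```bash
python3 -c "
from h import *
st()"
```

```text
t 14.45 pos [472.1 -12.5 173.1] rotfix [-0.0004  0.0007 -0.0017] F [-0.83 -0.04  6.2 ] M [0.04 0.43 0.03] g 0.308 q [-0.71  0.26  0.71  2.12 -0.23  0.84 -1.1 ]
```

```bash
python3 -c "
from h import *
st()
for n in('scene','top'):
  p,d=vision.read_camera(n)
  fitpin(n,p,d,.125,.2)
  if n=='scene': cv2.imwrite(f'pics/{n}6.png',cv2.resize(p[110:210,220:320,::-1],None,fx=6,fy=6,interpolation=cv2.INTER_CUBIC))
"
```

```text
t 14.45 pos [472.1 -12.5 173.1] rotfix [-0.0004  0.0007 -0.0017] F [-0.83 -0.04  6.2 ] M [0.04 0.43 0.03] g 0.308 q [-0.71  0.26  0.71  2.12 -0.23  0.84 -1.1 ]
scene 270 xy@z 0.1625 [ 0.4739 -0.0133] tilt [-0.0072 -0.0062] rms 0.0011
top 38 xy@z 0.1625 [ 0.4739 -0.0125] tilt [-0.0054  0.0067] rms 0.0002
```

View pics/scene6.png

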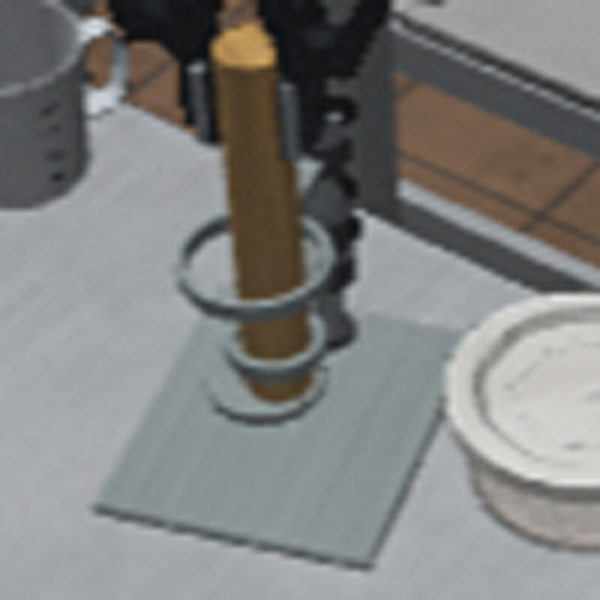

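Emit:
move_arm(
  increments="0 0 0 0.5 0 0 0;0 0 0 1 0 0 0;0 -0.5 0.2 0 0 0 0;0 0 0 0 0 0 0;0 0 0 0 0 0 0;0 0 0 0 0 0 0;0 0 0 0 0 0 0;0 0 0 0 0 0 0",
)

```text
t: 15.55
eef_pos: [0.4712, -0.0123, 0.174]
tool_rot: [0.0, 0.986, 0.167, 0.0]
contact_force: [0.4, -0.5, -1.8]
gripper_width: 0.311
```

```bash
python3 -c "
from h import *
st()"
```

```text
t 15.55 pos [471.2 -12.3 174. ] rotfix [ 0.      0.     -0.0018] F [ 0.38 -0.53 -1.77] M [-0.01  0.03  0.02] g 0.311 q [-0.72  0.25  0.72  2.12 -0.22  0.84 -1.1 ]
```

Emit:
move_arm(
  increments="0 0 0 -0.3 0 0 0;0 0 0 -0.3 0 0 0;0 0 0 -0.3 0 0 0;0 0 0 -0.2 0 0 0;0 0 0 -0.2 0 0 0;0 0 0 -0.2 0 0 0;0 0 0 0 0 0 0;0 0 0 0 0 0 0",
)

```text
t: 16.55
eef_pos: [0.4716, -0.0123, 0.1731]
tool_rot: [-0.0, 0.986, 0.167, 0.0]
contact_force: [-1.6, 0.2, 6.9]
gripper_width: 0.312
```

```bash
python3 -c "
from h import *
st()"
```

```text
t 16.55 pos [471.6 -12.3 173.1] rotfix [-0.0005  0.0007 -0.0017] F [-1.56  0.2   6.87] M [ 0.13  0.42 -0.03] g 0.312 q [-0.71  0.26  0.72  2.12 -0.23  0.84 -1.1 ]
```

The stop repeats at the same height, z = 173.1 mm, after a sideways shift, so it is the bottom ring with its face at about 51.5 mm. The press is about 7 N. I ease it off and release.

Emit:
move_arm(
  increments="0 0 0 0.3 0 0 0;0 0 0 0 0 0 0;0.33 0 0 0 0 0 0;0.36 0 0 0 0 0 0;0.42 0 0 0 0 0 0;0.55 0 0 0 0 0 0;0.7 0 0 0 0 0 0;0.9 0 0 0 0 0 0",
)

```text
t: 17.55
eef_pos: [0.4712, -0.0124, 0.1728]
tool_rot: [0.0, 0.986, 0.167, 0.0]
contact_force: [0.3, -0.1, 0.0]
gripper_width: 0.882
```

```bash
python3 -c "
from h import *
st()
n='scene';p,d=vision.read_camera(n)
fitpin(n,p,d,.125,.21)
cv2.imwrite(f'pics/{n}7.png',cv2.resize(p[110:210,220:320,::-1],None,fx=6,fy=6,interpolation=cv2.INTER_CUBIC))
"
```

```text
t 17.55 pos [471.2 -12.4 172.8] rotfix [ 0.      0.     -0.0017] F [ 0.34 -0.1   0.02] M [-0.08  0.01 -0.04] g 0.882 q [-0.71  0.26  0.72  2.12 -0.22  0.84 -1.1 ]
scene 340 xy@z 0.16749999999999998 [ 0.4737 -0.0132] tilt [0.0038 0.0001] rms 0.0009
```

View pics/scene7.png

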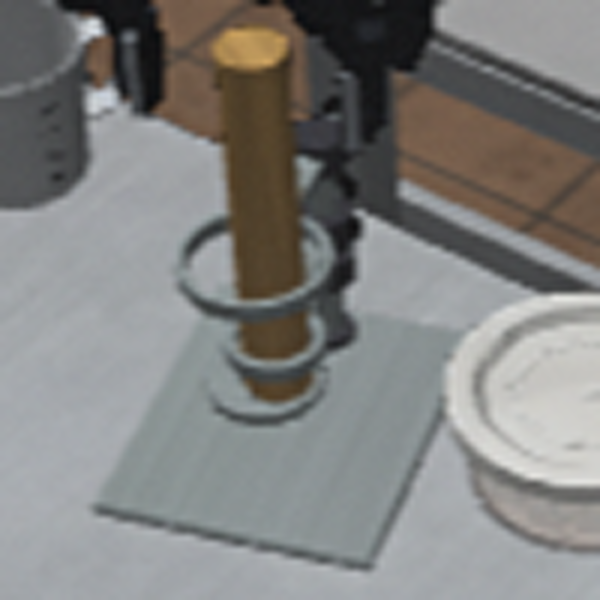

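The pin stands upright on its own from (252,45) to (280,398), with the fingers clear on both sides. I retract straight up.

Emit:
move_arm(
  increments="1 0 0 5 0 0 0;1 0 0 12 0 0 0;1 0 0 20 0 0 0;1 0 0 25 0 0 0;1 0 0 25 0 0 0;1 0 0 20 0 0 0;1 0 0 0 0 0 0;1 0 0 0 0 0 0",
)

```text
t: 18.6
eef_pos: [0.4708, -0.0123, 0.2795]
tool_rot: [-0.0, 0.986, 0.167, -0.0]
contact_force: [-0.1, 0.0, 0.3]
gripper_width: 1.005
```

```bash
python3 -c "
from h import *
st()
n='scene';p,d=vision.read_camera(n)
x=fitpin(n,p,d,.125,.21)
fitpin(n,p,d,.02,.122,(.4675,-.351))
X=cloud(n,d);hsv=cv2.cvtColor(p,cv2.COLOR_RGB2HSV)
m=(hsv[...,0]>8)&(hsv[...,0]<22)&(hsv[...,1]>90)&(np.hypot(X[...,0]-.473,X[...,1]+.0127)<.03); print('top z',np.percentile(X[m][:,2],[90,95,99]))
cv2.imwrite(f'pics/{n}8.png',p[:,:,::-1])
"
```

```text
t 18.6 pos [470.8 -12.3 279.5] rotfix [-0.0002 -0.0004 -0.0018] F [-0.09  0.03  0.3 ] M [ 0.02  0.   -0.05] g 1.005 q [-0.81  0.08  0.76  2.   -0.06  1.08 -1.26]
scene 342 xy@z 0.16749999999999998 [ 0.4737 -0.0134] tilt [0.0038 0.0066] rms 0.001
scene 530 xy@z 0.071 [ 0.4628 -0.3534] tilt [ 0.0015 -0.0077] rms 0.0012
top z [0.21462336 0.21595919 0.21729666]
```

View pics/scene8.png

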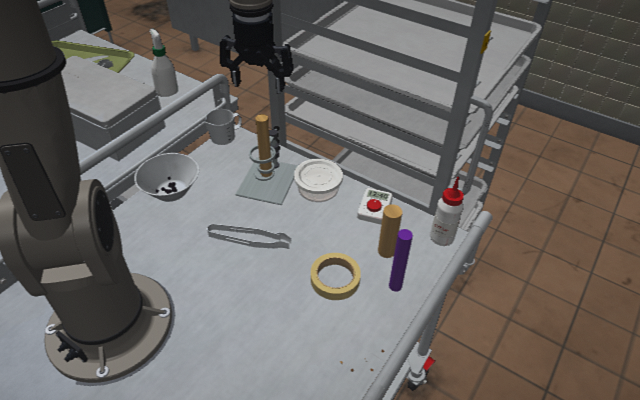

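The slim pin stands in the stand at (263,147), the gripper is clear above it at (255,60), and the thick pin at (390,232) is unmoved.

```bash
python3 -c "
from station import bot
print(bot.hand_in())"
```

```text
the job is handed in; nothing more can be done
None
```

The slim rolling pin is standing on its own in the drying stand, through all three rings with its foot on the bottom ring. I handed the job in at about 18.7 s; the system reports no verdict.

- **Lowering:** I lifted the pin over the top ring and set it on the middle ring's position from the camera images, about 5.5 mm to the stand's −y side. It passed through the middle ring without any contact I could feel.
- **Pressing:** The pin met a hard stop at 51.5 mm. After I raised it, shifted it 0.5 mm sideways and lowered it again, it stopped at the same height. I pressed it there at about 6–7 N, a little over the 5 N asked for, and eased off before releasing.
- **Last checks:**
  - The pin's tilt was below 0.01 rad, with its top at about 0.216 m, so its centre is at about 0.133 m.
  - The pin is about 6 mm from the stand's axis, inside the 18 mm allowed.
  - The gripper was fully open and more than 60 mm above the pin.
  - The thick pin was upright at the same place in the image as at the start.
- **Disagreements:**
  - While pressing, the force sensor showed a moment of about 0.4 N m that I could not explain. It went away when I unloaded the pin.
  - Two camera methods placed the pin about 2 mm apart. I used the cylinder fit, where both cameras agreed.

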